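Put a washed centrifuge bottle and a gel plate up to dry

ROBOT

A 6-joint arm with a two-finger parallel gripper is mounted at the origin on the work surface. World frame = base frame: x ahead of the robot, y to its left, z up, the work surface at z = 0. Lengths are in m, angles in degrees, forces in N, time in s.
With the tool pointing down it reaches from about 0.25 to 0.725 m from the base axis. Payload 9.7 kg.
Tool frame: the origin (TCP) lies at the very end of the fingers, on their centre line; the grasp point (between the pads) lies 19 mm behind it (bot.pinch_z is the distance from the TCP to the grasp point, in m); x points along the fingers, z is the direction in which the jaws open and shut, and the axes are right-handed (so a half turn about x gives the same grasp; the last joint's range is limited). The gripper opens to 85 mm and grips with 20 to 120 N. Pads are 22 mm wide; open, the fingers measure 114 mm over their backs; the gripper's body (76 mm by 85 mm) begins 54 mm behind the grasp point. The pads swing forward as they close: fully open they stand 13 mm farther back than shut.
Start: joints at [76.834, 4.979, 10.078, 95.1, 0, 90], TCP at [0.125, 0.536, 0.231] pointing down, gripper open.
Joint ranges: [-179.16, 179.16], [-48.56, 103.87], [-65.8, 70.77], [-126.05, 130.52], [-82.76, 87.17], [-180, 180]. Speed limits (degrees/s): [127.2, 127.2, 147.25, 180, 180, 180].

INTERFACE

Orientations are given as [roll, pitch, yaw] about the fixed x, y, z axes, in that order (R = Rz(yaw) Ry(pitch) Rx(roll)).
In Python, from workcell import bot gives the robot as it stands.
- The arm moves only by the tool play_rows, never from a script. Its argument "rows" is a list of rows, each a list of 3 entries, a list of its own where there are three numbers: the shift along the tool's x, y, z in cm, then the turn about the tool's x in degrees, then the finger opening in cm, from 0 to 8.54. A call has 1 to 12 rows; each row is the pose to reach, as a shift and turn from the pose commanded when the call began, along the tool's axes at that moment; what a row does not reach only later rows make up. A row lasts 1/12 s, in which the tool goes at most 41.7 mm and 7.16 degrees, less where a joint would pass 70% of its speed; a pose out of reach is approached as far as the arm can. A call with a gripper value outside its range is refused whole. The fingers move at their own pace and stop on an object; "squeeze" is the grip in N (left out, the last holds). Time passes only in rows, so rows that repeat a pose let the fingers close. It gives the time, the measured TCP pose, the force and the opening at its end, in the units of the state.
- bot.get_obs(): the state, without advancing time (a new reading comes with each control period).
- bot.camera(name): name is "scene" or "side" or "wrist"; returns (picture, depth): 480x640x3 uint8, blue, green, red; 480x640 float32, m along the optical axis (not along the pixel's ray), 0 where there is no reading.
- bot.camera_model(name): a dict with "fx", "fy", "cx", "cy" (pixels), "origin" and "attitude" of the camera in the world; the wrist camera has in their place "mount" (4x4, takes a point from camera to tool coordinates, whose origin is the TCP and whose axes are the tool frame's). Camera axes: x right, y down, z forward; pixel columns grow to the right and rows downward; lengths in m; the calibration is good to about 2 mm. A picture is of the moment at which its call begins: read the wrist's pose just before it. camera_model takes no time and is no camera call.
- bot.job_done(): hands the job in, once; it reports no verdict.
The state is a dict: "time": time; "q": joint angles; "qd": joint speeds; "joint_efforts": joint torques, N m; "ee_pos": TCP position; "tcp_rot": TCP orientation; "wrist_force": force on the tool from outside, world axes, zero at the start; "torque": the same for the moment, N m; "opening": finger opening in m.
Only numpy, scipy, OpenCV 4.12 (cv2) and the standard library are available. Lean on these libraries where they do the work, as an engineer would, in place of code of your own. Each camera call takes 0.05 s, during which the arm holds its last target.

TASK

Put the washed things up to dry: turn the white bottle from the wire cradle mouth down over the slimmer of the two drying pegs, lowered until its rim sits on the foot of the stand, and stand the white plate from the sloped stand upright on edge in any free slot of the slotted rack, fully down and roughly centred along the slot. Lower both into place rather than dropping them, let go, and leave everything else where it is.

Things in the scene. Friction and masses are not known exactly. Their poses are not given: they have to be found in the camera images.
- bottle: Rigid white plastic bottle, open mouth, 125 mm long, 120 g. Origin: centre of its base's underside; z runs from base to mouth. Body 56 mm diameter for z 0-94, shoulder 94-106, neck 44 mm outside for z 106-125, walls 4 mm (mouth 36 mm inside), floor 5 mm. Starts lying in the cradle, mouth 20 degrees below level, roughly to -y; axis 76 mm above the table at mid length; sides free for fingers.
- bottle_mouth (a point): Centre of the bottle's mouth, in the plane of its rim (z = 125 mm in the bottle's frame); its axes are those of the bottle.
- cradle: Fixed steel wire cradle that the bottle lies in: two wires of 8 mm diameter under the bottle, 36 mm apart, and a cross wire just beyond the mouth that stops it sliding; foot plate 165 x 52 mm. The origin is on the table under the middle of the bottle, x points along the bottle, level, to the mouth's side.
- peg_slim: Fixed grey drying stand with the slim peg: round foot 96 mm in diameter, 10 mm high, with four radial ribs whose tops are 16 mm above the table and reach 41 mm from the axis; upright peg 22 mm in diameter, domed tip 96 mm above the table. Origin: on the table on the peg's axis; z up. The bottle is home when its rim stands on the ribs.
- peg_slim_seat (a point): Point on the slim peg's axis at the height of the rib tops (16 mm above the table), where the centre of the bottle's mouth comes when it is home.
- peg_stout: The other fixed drying stand, alike but with a peg 50 mm in diameter, too thick for the bottle. The two stands may change places. Origin: on the table, on the axis.
- plate: Rigid white gel-casting plate, 120 x 90 x 6 mm, 80 g. Origin at its centre, x normal to its face, y along the 90 mm side, z along the 120 mm side (towards its upper edge at the start). It starts leaning 30 degrees from upright on the sloped stand, upper 90 mm edge roughly to the robot's left (+y); its upper 50 mm overhang the supports and are free on both faces.
- easel: Fixed aluminium sloped stand that the plate leans on: foot 100 x 76 mm, two 68 mm long bars under the plate's lower face, a ledge under its lower edge. Origin on the table at the middle of the foot, x points level, away from the side to which the plate leans (so roughly to -y), z up.
- rack: Fixed grey slotted rack: board 116 x 100 mm, top 12 mm above the table; 7 rows of tabs 4 mm thick, tops at 62 mm. Origin on the table under its middle, z up. Slots run along y, between the rows: 6, each 14 mm wide, at x = -45, -27, -9, 9, 27, 45 mm. The one at -45 (rightmost) is taken by the other plate. A plate home on its 90 mm edge has its centre 72 mm above the table.
- dry_plate: A second plate of the same size, already standing in the rack's rightmost slot (x = -45 mm in the rack's frame); to be left there. Origin at its centre, axes as those of the plate.
- reagent: Amber reagent bottle with a blue cap, 64 mm in diameter, 140 mm high, upright, loose; to be left alone. Origin: centre of its underside.
- tipbox: Closed pipette tip box, blue with a grey lid, 87 x 122 x 63 mm, loose; to be left alone. Origin: centre of its underside.
Not all that is in view belongs to the job. What is shaped like the bottle but yellow is not meant. What is shaped like the peg_slim but green is not meant.

How it is judged (in metres and radians):
At the end, for the whole second after the job is handed in: Bottle mouth down on the slim peg: tilt under 8 degrees, mouth within 13 mm of the axis, rim within 6 mm of the rib tops. Plate on edge in a free slot: centre at most 6 mm above home, within 14 degrees of upright, 17 of the slot line, 30 mm of its middle. Both released, at rest (horizontal distance between bottle_mouth and peg_slim_seat below 0.013 m and z of bottle_mouth in the frame of peg_slim_seat between -0.006 and 0.006 m and angle between bottle's own z axis and vertical above 3 rad and linear speed of bottle below 0.02 m/s and x of plate in the frame of rack between -0.038 and 0.056 m and y of plate in the frame of rack between -0.03 and 0.03 m and z of plate in the frame of rack between 0.04 and 0.078 m and angle between plate's own x axis and vertical between 1.3208 and 1.8208 rad and angle between the x axis of plate and the x axis of rack, either way round below 0.3 rad and linear speed of plate below 0.1 m/s); the robot touches nothing.
It fails at once if the bottle is dropped (falls free, faster than 0.7 m/s) (linear speed of bottle above 0.7 m/s and not (contact force between the fingers and bottle above 0.05 N)).
It fails at once if the plate is dropped (falls free, faster than 0.7 m/s) (linear speed of plate above 0.7 m/s and not (contact force between the fingers and plate above 0.05 N)).
It fails at once if the reagent bottle, the tip box or the other plate is shifted by more than 25 mm (distance of any of reagent, tipbox, dry_plate from where it was at the start of the episode above 0.025 m).
It also fails if it takes over 58 s, if anything falls off the work surface, if the arm or the gripper's body presses on something with over 40 N, if the wrist force passes 120 N, or if a joint passes its speed limit or range.

## Working session

There is one attempt and no reset: what is moved stays moved. The work goes in short steps, Python scripts to look and compute and a tool call to move; the robot and the scene stay as the last step left them, time stands still between calls to the robot, and variables do not carry over. Pictures are saved under pics/ and viewed, and the job is handed in when it is done.

Besides the shell and the picture viewer there is one more tool, called after ">>>" as name([rows], argument=value, ...), one row to a line, values as JSON. play_rows: Moves the arm, as the interface text tells. Its arguments: {"type":"object","properties":{"rows":{"type":"array"},"squeeze":{"type":"number"}},"required":["rows"]}

View pics/a_scene.png

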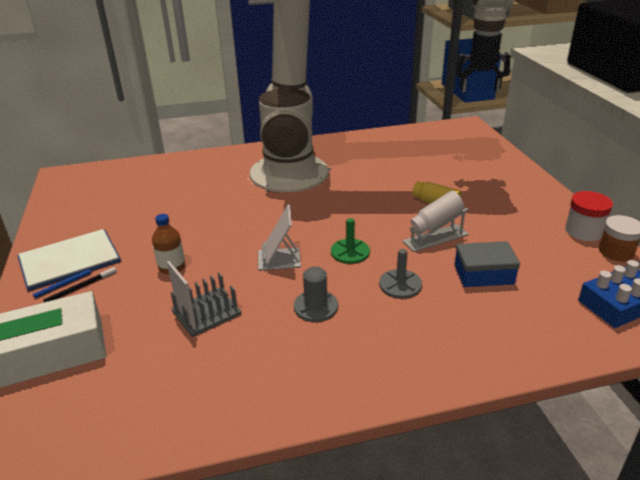

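View pics/a_side.png

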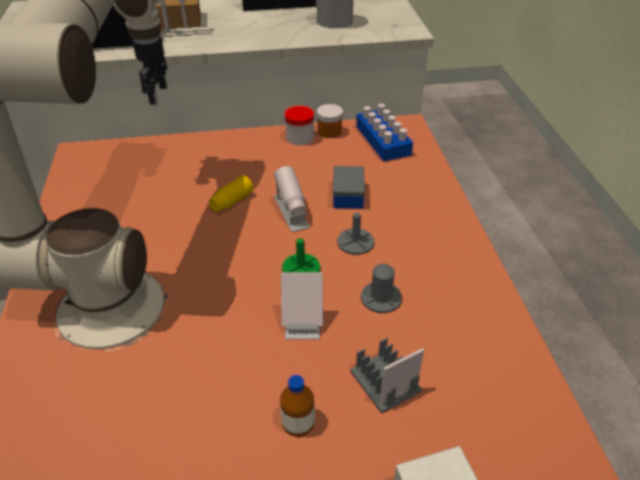

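View pics/a_wrist.png

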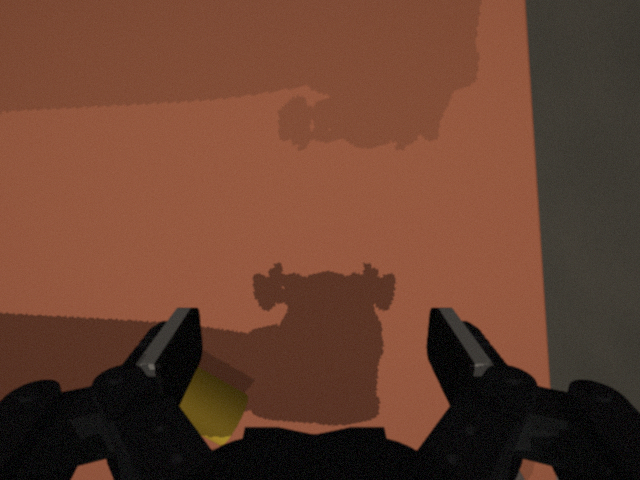

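Candidates in the scene view:
- **Bottle:** white at (437,215); the yellow lookalike at (437,193) is not meant.
- **Slim peg:** grey at (401,275); green at (350,243) and the stout one at (316,293) are not meant.
- **Plate:** on the easel at (277,237); the other plate in the rack at (180,290) stays there.

I'll check this in a close crop and measure from the depth.

```bash
cat >> h.py <<'E'
def cloud(name,ld=None):
    z=np.load('last_%s.npz'%name) if ld is None else ld
    p,d=z['p'],z['d']; m=bot.camera_model(name)
    v,u=np.mgrid[0:480,0:640]
    c=np.stack([(u-m['cx'])/m['fx']*d,(v-m['cy'])/m['fy']*d,d],-1)
    if name=='wrist':
        M=m['mount']; c=c@M[:3,:3].T+M[:3,3]
        c=c@R.from_euler('xyz',z['rot'],degrees=True).as_matrix().T+z['ee']
    else: c=c@R.from_euler('xyz',m['attitude'],degrees=True).as_matrix().T+m['origin']
    c[d==0]=np.nan
    return p,c
E
python3 - <<'E'
from h import *
tops=[]
for n in('scene','side'):
    p,c=cloud(n)
    # top-view color map, x 0.1..0.75 (up), y -0.4..0.5 ; 1.2mm/px
    s=0.0015; W,H=600,500
    img=np.zeros((H,W,3),np.uint8); hm=np.full((H,W),-1.)
    P=c.reshape(-1,3); col=p.reshape(-1,3); ok=np.isfinite(P).all(1)&(P[:,2]<.3)&(P[:,2]>-.02); P=P[ok];col=col[ok]
    r=((0.85-P[:,0])/s).astype(int); q=((0.45-P[:,1])/s).astype(int)
    g=(r>=0)&(r<H)&(q>=0)&(q<W)
    o=np.argsort(P[:,2][g]); r,q,col,z=r[g][o],q[g][o],col[g][o],P[:,2][g][o]
    img[r,q]=np.clip(col*1.3,0,255); hm[r,q]=z
    cv2.imwrite('pics/top_%s.png'%n,img)
    # table height check
    tb=(c[...,0]>.3)&(c[...,0]<.7)&(abs(c[...,2])<.01); print(n,np.nanmedian(c[...,2][tb]))
p=np.load('last_scene.npz')['p'][170:330,160:520]; cv2.imwrite('pics/crop1.png',cv2.resize(p,None,fx=2.2,fy=2.2,interpolation=cv2.INTER_CUBIC))
E
```

```text
scene 0.0008043345965941806
side 0.0002533449918562525
```

View pics/crop1.png

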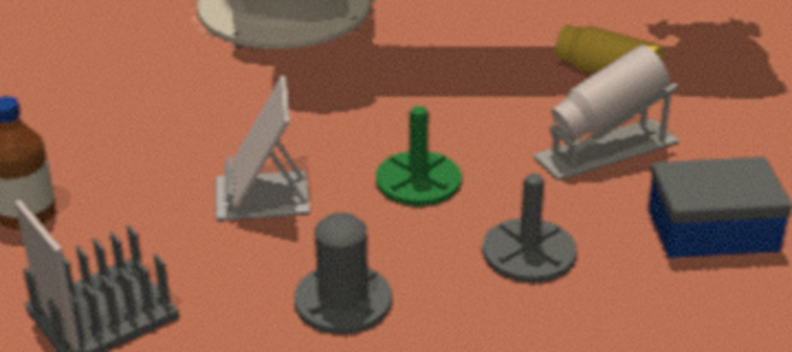

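View pics/top_scene.png

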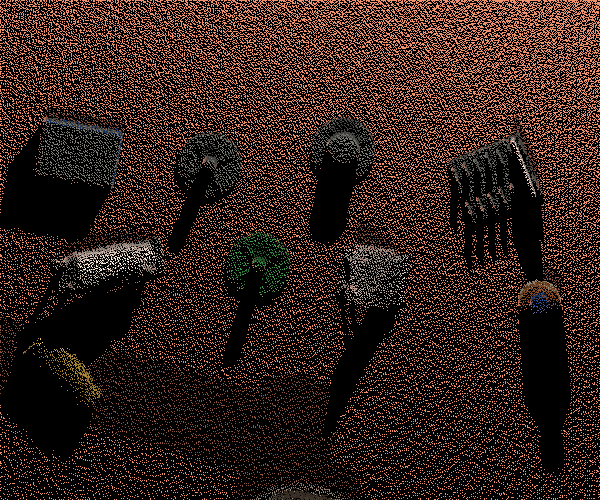

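View pics/top_side.png

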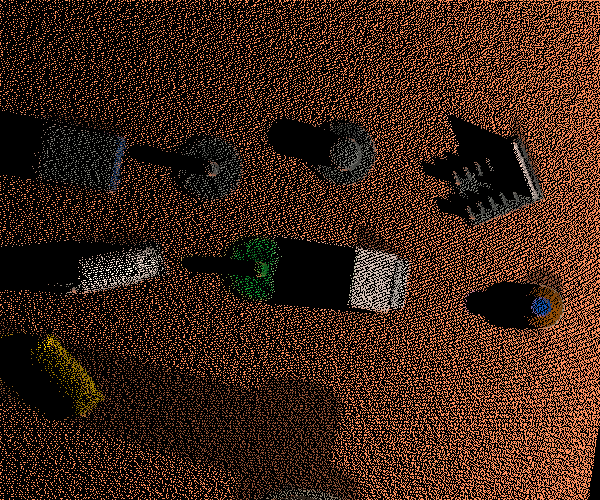

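The crop confirms the choice: the white bottle in the cradle, the grey thin peg at (533,215) and the leaning plate at (258,145). Next I'll fit the shapes.

```bash
cat > fit.py <<'E'
from h import *
from scipy.optimize import least_squares
np.set_printoptions(precision=4,suppress=True)
A=[cloud('scene'),cloud('side')]
def reg(i,x0,x1,y0,y1,z0,z1):
    p,c=A[i]; m=(c[...,0]>x0)&(c[...,0]<x1)&(c[...,1]>y0)&(c[...,1]<y1)&(c[...,2]>z0)&(c[...,2]<z1)
    return c[m],p[m].astype(int)
def tp(col,row): return .85-row*.0015,.45-col*.0015
# pegs
for nm,cc in (('slim',(208,165)),('stout',(343,150)),('green',(258,268))):
    x,y=tp(*cc)
    for i in(0,1):
        P,_=reg(i,x-.07,x+.07,y-.07,y+.07,.007,.0135)
        h=cv2.convexHull((P[:,:2]*1e4).astype(np.float32))[:,0]/1e4
        f=least_squares(lambda t:np.hypot(h[:,0]-t[0],h[:,1]-t[1])-.048,[x,y],loss='soft_l1',f_scale=.001).x
        T,_=reg(i,x-.04,x+.04,y-.04,y+.04,.088,.11)
        S,_=reg(i,x-.04,x+.04,y-.04,y+.04,.03,.085)
        r={'slim':.011,'green':.011,'stout':.025}[nm]
        g=least_squares(lambda t:np.hypot(S[:,0]-t[0],S[:,1]-t[1])-r,f,loss='soft_l1',f_scale=.001).x
        print(nm,i,'foot',f,'shaft',g,'top',T.mean(0) if len(T) else None,T[:,2].max() if len(T) else None)
# bottle
x,y=tp(110,265); pts=[]
for i in(0,1):
    P,col=reg(i,x-.07,x+.07,y-.11,y+.13,.03,.2)
    w=(col.min(1)>75)&((col.max(1)-col.min(1))<60); P=P[w]; pts.append(P); print('bottle',i,len(P),P.min(0),P.max(0))
def cylfit(P,r=.028,mid=None):
    def res(t):
        d=np.array([np.cos(t[3])*np.cos(t[2]),np.cos(t[3])*np.sin(t[2]),-np.sin(t[3])])
        q=P-np.array([t[0],y,t[1]]); return np.linalg.norm(q-np.outer(q@d,d),axis=1)-r
    t=least_squares(res,[x,.08,-np.pi/2,.35],loss='soft_l1',f_scale=.001); return t.x,np.median(abs(t.fun)),res
for P in pts+[np.vstack(pts)]:
    t,e,_=cylfit(P)
    for k in range(4):
        d=np.array([np.cos(t[3])*np.cos(t[2]),np.cos(t[3])*np.sin(t[2]),-np.sin(t[3])]); o=np.array([t[0],y,t[1]])
        q=(P-o)@d; rr=np.linalg.norm(P-o-np.outer(q,d),axis=1)
        body=(rr>.025)&(rr<.031); t,e,_=cylfit(P[body])
    print('cyl',np.r_[t[:2],np.degrees(t[2:])],e,body.sum(),'along pct',np.percentile(q[rr<.031],[0,.5,1,99,99.5,100]))
    e0=np.percentile(q[rr<.031],99.3); print('mouth~',o+d*e0,'mid',o+d*(e0-.0625),'base',o+d*(e0-.125),'base seen',o+d*np.percentile(q[rr<.031],.5))
# plate
x,y=tp(378,280)
for i in(0,1):
    P,col=reg(i,x-.08,x+.08,y-.08,y+.08,.03,.16); print('plate',i,len(P),P.min(0),P.max(0))
    best=None
    rng=np.random.default_rng(0)
    for k in range(300):
        a=P[rng.choice(len(P),3,replace=False)]; n=np.cross(a[1]-a[0],a[2]-a[0]); n/=np.linalg.norm(n)+1e-12
        m=abs((P-a[0])@n)<.0015
        if best is None or m.sum()>best.sum(): best=m
    Q=P[best]; c0=Q.mean(0); n=np.linalg.svd(Q-c0,full_matrices=False)[2][2]; n*=np.sign(n[2])
    up=np.array([0,0,1])-n*n[2]; up/=np.linalg.norm(up); s=np.cross(up,n)
    print(' n',n,'lean',np.degrees(np.arcsin(n[2])),'n yaw',np.degrees(np.arctan2(n[1],n[0])),len(Q))
    a=(Q-c0)@s;b=(Q-c0)@up; print(' side ext',np.percentile(a,[.5,99.5]),'up',np.percentile(b,[.5,99.5]))
    cen=c0+s*np.mean(np.percentile(a,[.5,99.5]))+up*(np.percentile(b,99.7)-.06)-n*.003; print(' centre',cen,'top',cen+up*.06,'bottom',cen-up*.06, 's',s)
# rack
x,y=tp(495,180)
for i in(0,1):
    P,col=reg(i,x-.1,x+.1,y-.09,y+.09,.004,.07); g=(col.max(1)-col.min(1)<25); P=P[g]
    h=cv2.minAreaRect((P[:,:2]*1e3).astype(np.float32)); print('rack rect',h)
    T,_=reg(i,x-.1,x+.1,y-.09,y+.09,.075,.14); print(' dry',cv2.minAreaRect((T[:,:2]*1e3).astype(np.float32)),T[:,2].max())
E
python3 fit.py
```

```text
slim 0 foot [0.6042 0.1353] shaft [0.6015 0.1365] top [0.6061 0.1349 0.0933] 0.09911814946906072
slim 1 foot [0.5961 0.1329] shaft [0.597  0.1355] top [0.5961 0.1317 0.0929] 0.10086124831896837
stout 0 foot [ 0.6259 -0.0645] shaft [ 0.6238 -0.0638] top [ 0.6309 -0.0656  0.0941] 0.10031638961166145
stout 1 foot [ 0.619  -0.0666] shaft [ 0.6196 -0.0646] top [ 0.6185 -0.0703  0.0936] 0.09955330602073464
green 0 foot [0.4535 0.0619] shaft [0.4501 0.0635] top [0.4548 0.0618 0.0936] 0.09742331628446288
green 1 foot [0.4463 0.0602] shaft [0.4459 0.0625] top [0.4453 0.0576 0.0935] 0.09909908347506757
bottle 0 1202 [0.4247 0.2155 0.0307] [0.4895 0.3588 0.1229]
bottle 1 981 [0.4115 0.2078 0.0325] [0.4783 0.3397 0.1249]
cyl [  0.4505   0.0758 -79.5628  21.8735] 0.0011585991092939417 788 along pct [-0.0676 -0.0616 -0.0591  0.0725  0.0733  0.0755]
mouth~ [0.4628 0.2182 0.0486] mid [0.4523 0.2753 0.0719] base [0.4418 0.3323 0.0952] base seen [0.4402 0.3412 0.0988]
cyl [  0.4463   0.0757 -77.2826  23.2276] 0.0012748866543363796 621 along pct [-0.0601 -0.0581 -0.0562  0.0744  0.0762  0.0772]
mouth~ 
[... 772 characters left out ...]
lean 30.162569630751893 n yaw -99.4924244129933 924
 side ext [-0.0447  0.0427] up [-0.056   0.0568]
 centre [ 0.429  -0.1076  0.0741] top [ 0.434  -0.0778  0.126 ] bottom [ 0.424  -0.1373  0.0222] s [ 0.9863 -0.1649  0.    ]
rack rect ((585.1815795898438, -293.5752868652344), (101.46121978759766, 114.88602447509766), 22.8066463470459)
 dry ((599.4178466796875, -334.7957763671875), (94.57818603515625, 7.339114665985107), 22.178613662719727) 0.13513842956791955
rack rect ((575.6253662109375, -295.72613525390625), (98.12196350097656, 117.52635955810547), 22.586566925048828)
 dry ((594.019287109375, -337.5732421875), (91.1228256225586, 9.240694046020508), 21.395532608032227) 0.13636496912037388
```

```bash
cat >> h.py <<'E'
def to(target,jawyaw=None):
    """world TCP target -> shift cm in tool axes, turn deg (jaw line mod 180)"""
    o=bot.get_obs(); M=R.from_euler('xyz',o['tcp_rot'],degrees=True).as_matrix()
    s=M.T@(np.array(target)-o['ee_pos'])*100
    jy=np.degrees(np.arctan2(M[1,2],M[0,2]))
    out='tcp %s jaw yaw %.1f ycam yaw %.1f | shift cm %s len %.1f'%(np.round(o['ee_pos'],4),jy,np.degrees(np.arctan2(M[1,1],M[0,1])),np.round(s,2),np.linalg.norm(s))
    if jawyaw is not None:
        # tool x points down: + turn about x lowers world yaw
        sg=-1 if M[2,0]<0 else 1
        out+=' turn %.1f (mod 180)'%(((jawyaw-jy)*sg+90)%180-90)
    out+=' q '+str(np.round(o['q'],1))+' t %.2f open %.4f F %s'%(o['time'],o['opening'],np.round(o['wrist_force'],1))
    print(out)
E
python3 - <<'E'
from h import *
to([0.4407,0.318,0.17],11)
to([0.47,0.25,0.28],11)
E
```

```text
tcp [0.1253 0.5354 0.2307] jaw yaw 76.8 ycam yaw 166.8 | shift cm [  6.09 -35.67 -13.97] len 38.8 turn 65.8 (mod 180) q [76.8  5.  10.  95.1 -0.  90. ] t 0.15 open 0.0855 F [0.4 0.1 0.2]
tcp [0.1253 0.5354 0.2307] jaw yaw 76.8 ycam yaw 166.8 | shift cm [ -4.91 -40.07 -19.94] len 45.0 turn 65.8 (mod 180) q [76.8  5.  10.  95.1 -0.  90. ] t 0.15 open 0.0855 F [0.4 0.1 0.2]
```

>>> play_rows([
  [[0,-9,-3.5],16,8.5],
  [[0.5,-18,-7],33,8.5],
  [[1,-27,-10.5],49,8.5],
  [[1,-35.5,-14],66,8.5],
  [[1,-35.5,-14],66,8.5],
  [[1,-35.5,-14],66,8.5],
  [[1,-35.5,-14],66,8.5],
  [[1,-35.5,-14],66,8.5],
  [[1,-35.5,-14],66,8.5],
  [[1,-35.5,-14],66,8.5],
  [[1,-35.5,-14],66,8.5],
  [[1,-35.5,-14],66,8.5],
], squeeze=20)

```text
time: 1.15
ee_pos: [0.4389, 0.3182, 0.2209]
tcp_rot: [-177.0, 89.9, -166.1]
wrist_force: [-0.4, 0.5, 0.6]
opening: 0.0851
```

```bash
python3 - <<'E'
from h import *
to([0.4407,0.318,0.17],11)
p,d=cam('wrist'); cv2.imwrite('pics/b_wrist.png',p)
to([0.4407,0.318,0.17],11)
E
```

```text
tcp [0.4389 0.3182 0.2209] jaw yaw 10.9 ycam yaw 100.9 | shift cm [ 5.09 -0.05  0.18] len 5.1 turn -0.1 (mod 180) q [ 35.9   3.7   7.6  93.9   0.  115.1] t 1.15 open 0.0851 F [-0.4  0.5  0.6]
tcp [0.4384 0.3188 0.2211] jaw yaw 10.9 ycam yaw 100.9 | shift cm [ 5.11 -0.12  0.22] len 5.1 turn -0.1 (mod 180) q [ 36.    3.7   7.6  93.9   0.  115.1] t 1.20 open 0.0849 F [ 0.6  0.9 -0.4]
```

View pics/b_wrist.png

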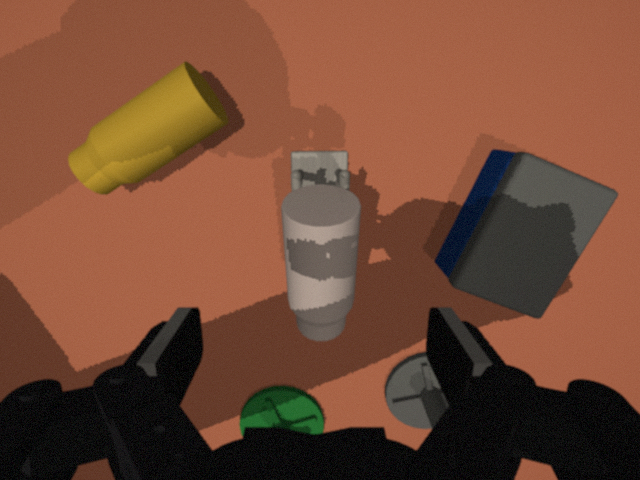

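The wrist view shows the bottle well aligned: base at (322,205), mouth at (321,325). Green foot at (283,420) and grey slim foot at (425,390). I'll fit the bottle and slim foot from this closer view.

```bash
cat > fitw.py <<'E'
from h import *
from scipy.optimize import least_squares
np.set_printoptions(precision=4,suppress=True)
p,c=cloud('wrist')
m=np.zeros((480,640),bool); m[186:345,280:362]=1
m&=(c[...,2]>.05)&(p.min(2)>60)&((p.max(2).astype(int)-p.min(2))<60)
P=c[m]; print(len(P),P.min(0),P.max(0))
y=.277
def res(t,P):
    d=np.array([np.cos(t[3])*np.cos(t[2]),np.cos(t[3])*np.sin(t[2]),-np.sin(t[3])]); q=P-np.array([t[0],y,t[1]])
    return np.linalg.norm(q-np.outer(q@d,d),axis=1)-.028
t=np.array([.45,.076,-1.38,.35])
for k in range(5):
    B=P[abs(res(t,P))<.004] ; s=least_squares(res,t,args=(B,),loss='soft_l1',f_scale=.001); t=s.x
d=np.array([np.cos(t[3])*np.cos(t[2]),np.cos(t[3])*np.sin(t[2]),-np.sin(t[3])]);o=np.array([t[0],y,t[1]]); q=(P-o)@d
print(t[:2],np.degrees(t[2:]),len(B),np.median(abs(s.fun)),'along',np.percentile(q,[0,.5,1,5,98,99.5,100]))
b=np.percentile(q,1); 
for z in(0,.018,.0625,.125): print(z,o+d*(b+z))
m2=np.zeros((480,640),bool); m2[350:430,380:470]=1
m2&=(c[...,2]>.006)&(c[...,2]<.015)&(p.max(2)>50); Q=c[m2]; print(len(Q),Q.mean(0))
h=cv2.convexHull((Q[:,:2]*1e4).astype(np.float32))[:,0]/1e4
print('slim foot',least_squares(lambda t:np.hypot(h[:,0]-t[0],h[:,1]-t[1])-.048,[.6,.135],loss='soft_l1',f_scale=.001).x)
tb=abs(c[...,2])<.012; print('table',np.median(c[...,2][tb]))
E
python3 fitw.py
```

```text
10101 [0.4132 0.2148 0.0572] [0.4824 0.3503 0.1245]
[0.4523 0.0739] [-78.4609  20.5354] 7441 0.0003180667498919147 along [-0.0685 -0.0671 -0.0669 -0.0666  0.0518  0.056   0.0588]
0 [0.4397 0.3384 0.0974]
0.018 [0.4431 0.3219 0.0911]
0.0625 [0.4514 0.2811 0.0755]
0.125 [0.4631 0.2237 0.0535]
2137 [0.5804 0.133  0.0103]
slim foot [0.6019 0.1356]
table 0.0003289364749653745
```

```bash
python3 - <<'E'
from h import *
print(bot.pinch_z)
to([0.4431,0.3219,0.068],11.5)
E
```

```text
0.0187
tcp [0.4384 0.3188 0.2211] jaw yaw 10.9 ycam yaw 100.9 | shift cm [15.31  0.22  0.53] len 15.3 turn -0.6 (mod 180) q [ 36.    3.7   7.6  93.9   0.  115.1] t 1.20 open 0.0849 F [ 0.6  0.9 -0.4]
```

>>> play_rows([
  [[0,0.2,0.5],0,8.5],
  [[3,0.2,0.5],0,8.5],
  [[6,0.2,0.5],0,8.5],
  [[9,0.2,0.5],0,8.5],
  [[12,0.2,0.5],0,8.5],
  [[14,0.2,0.5],0,8.5],
  [[15.3,0.2,0.5],0,8.5],
  [[15.3,0.2,0.5],0,8.5],
  [[15.3,0.2,0.5],0,8.5],
  [[15.3,0.2,0.5],0,7.5],
  [[15.3,0.2,0.5],0,6.5],
  [[15.3,0.2,0.5],0,6],
], squeeze=20)

```text
time: 2.2
ee_pos: [0.4442, 0.3218, 0.0698]
tcp_rot: [25.9, 89.9, 36.7]
wrist_force: [0.1, -0.8, 0.6]
opening: 0.0597
```

>>> play_rows([
  [[0,0,0],0,5],
  [[0,0,0],0,5],
  [[0,0,0],0,5],
  [[0,0,0],0,5],
  [[0,0,0],0,5],
], squeeze=20)

```text
time: 2.62
ee_pos: [0.4433, 0.3215, 0.0698]
tcp_rot: [81.9, 89.9, 92.7]
wrist_force: [-5.8, -1.7, 7.5]
opening: 0.0566
```

```bash
python3 - <<'E'
from h import *
to([0.4431,0.3219,0.068],11.5)
p,d=cam('wrist'); cv2.imwrite('pics/c_wrist.png',p)
E
```

```text
tcp [0.4433 0.3215 0.0698] jaw yaw 10.8 ycam yaw 100.8 | shift cm [ 0.18  0.04 -0.01] len 0.2 turn -0.7 (mod 180) q [ 3.590e+01  4.600e+00 -8.200e+00  7.720e+01  1.000e-01  1.151e+02] t 2.62 open 0.0566 F [-5.8 -1.7  7.5]
```

View pics/c_wrist.png

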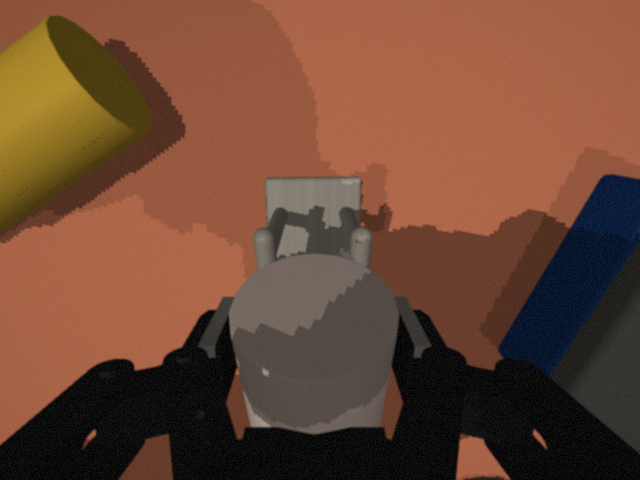

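Gripped at 56.6 mm opening. A slow lift will show whether the bottle swings mouth-down by itself at the lightest grip.

>>> play_rows([
  [[-0.5,0,0],0,5],
  [[-1,0,0],0,5],
  [[-1.5,0,0],0,5],
  [[-2,0,0],0,5],
  [[-2.5,0,0],0,5],
  [[-3,0,0],0,5],
  [[-3.5,0,0],0,5],
  [[-4,0,0],0,5],
  [[-4,0,0],0,5],
  [[-4,0,0],0,5],
], squeeze=20)

```text
time: 3.5
ee_pos: [0.4437, 0.3213, 0.1085]
tcp_rot: [21.1, 90.0, 31.9]
wrist_force: [-0.4, 0.4, -1.6]
opening: 0.0564
```

```bash
python3 - <<'E'
from h import *
to([0.4431,0.3219,0.068],11.5)
p,d=cam('side'); cv2.imwrite('pics/d.png',cv2.resize(p[120:280,180:420],None,fx=3,fy=3))
p,d=cam('scene'); cv2.imwrite('pics/d2.png',cv2.resize(p[130:290,340:540],None,fx=3,fy=3))
E
```

```text
tcp [0.4437 0.3213 0.1085] jaw yaw 10.8 ycam yaw 100.8 | shift cm [ 4.05  0.07 -0.05] len 4.1 turn -0.7 (mod 180) q [ 35.9   4.   -4.5  81.4  -0.  115.1] t 3.50 open 0.0564 F [-0.4  0.4 -1.6]
```

View pics/d2.png

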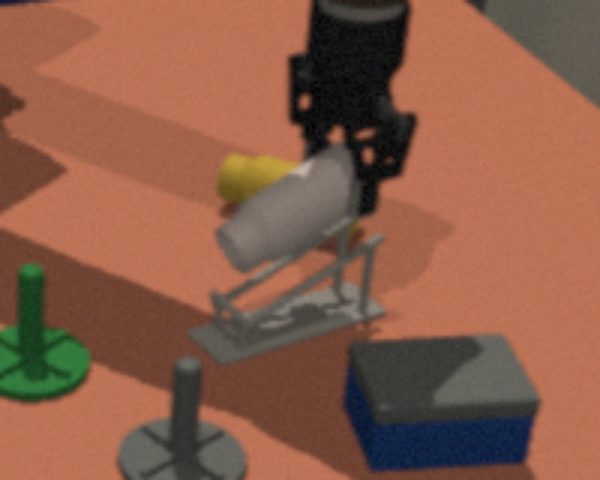

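View pics/d.png

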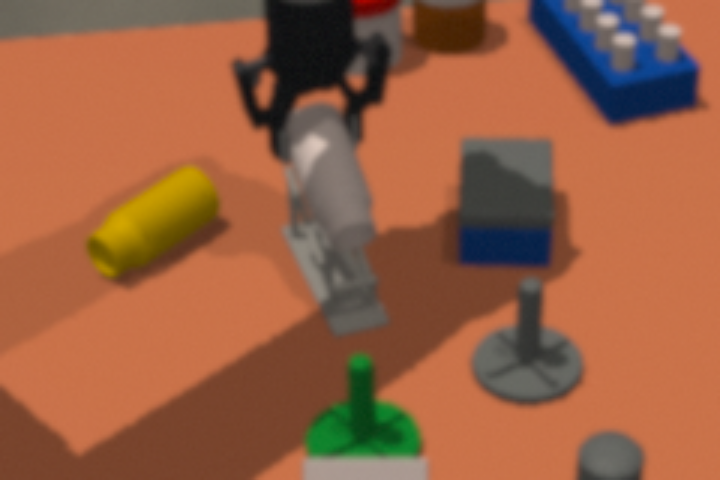

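Held without swinging, about 20° below level. So I'll put it back and use the cradle's cross wire as a stop, carrying the base over an arc about the mouth's lower lip so the bottle pivots between the pads.

>>> play_rows([
  [[1.5,0,0],0,5],
  [[3,0,0],0,5],
  [[3.7,0,0],0,5],
  [[3.7,-0.3,0],0,5],
  [[3.1,-0.8,0],0,5],
  [[2.3,-1.4,0],0,5],
  [[1.7,-2.1,0],0,5],
  [[1,-2.8,0],0,5],
  [[1,-2.8,0],0,5],
], squeeze=20)

```text
time: 4.35
ee_pos: [0.4495, 0.2944, 0.1005]
tcp_rot: [45.0, 89.8, 55.8]
wrist_force: [-2.7, 7.7, 7.5]
opening: 0.0562
```

```bash
cat > look.py <<'E'
from h import *
import sys
n=sys.argv[1]
to([0.4431,0.3219,0.068],11.5)
p,d=cam('side'); a=cv2.resize(p[120:280,200:400],None,fx=2,fy=2)
p,d=cam('scene'); b=cv2.resize(p[130:290,340:540],None,fx=2,fy=2)
cv2.imwrite('pics/%s.png'%n,np.hstack([b,a]))
E
python3 look.py e1
```

```text
tcp [0.4495 0.2944 0.1005] jaw yaw 10.8 ycam yaw 100.8 | shift cm [ 3.26  2.82 -0.12] len 4.3 turn -0.7 (mod 180) q [ 3.320e+01  2.500e+00 -7.000e+00  8.030e+01  1.000e-01  1.123e+02] t 4.35 open 0.0562 F [-2.7  7.7  7.5]
```

View pics/e1.png

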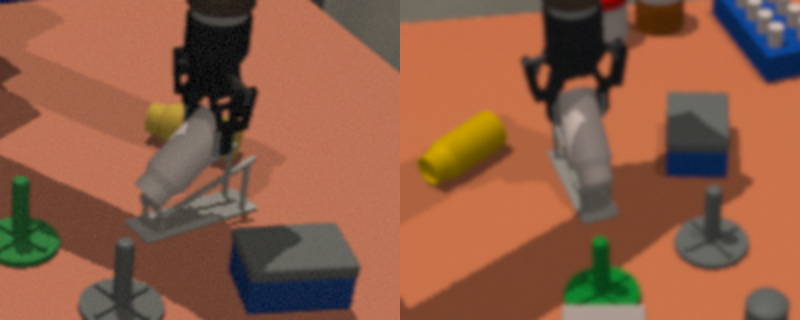

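Working: the bottle is at about 40° with a light force. I'll continue along the arc.

>>> play_rows([
  [[-0.5,-0.8,0],0,5],
  [[-0.95,-1.6,0],0,5],
  [[-1.4,-2.5,0],0,5],
  [[-1.7,-3.4,0],0,5],
  [[-2,-4.3,0],0,5],
  [[-2.2,-5.2,0],0,5],
  [[-2.2,-5.2,0],0,5],
], squeeze=20)

```text
time: 5.03
ee_pos: [0.4594, 0.243, 0.1221]
tcp_rot: [40.1, 89.8, 51.0]
wrist_force: [-2.9, 5.9, 11.1]
opening: 0.0565
```

```bash
python3 look.py e2
```

```text
tcp [0.4594 0.243  0.1221] jaw yaw 10.8 ycam yaw 100.8 | shift cm [ 5.43  8.04 -0.14] len 9.7 turn -0.7 (mod 180) q [ 2.78e+01 -1.00e-01 -7.30e+00  8.27e+01  1.00e-01  1.07e+02] t 5.03 open 0.0565 F [-2.9  5.9 11.1]
```

View pics/e2.png

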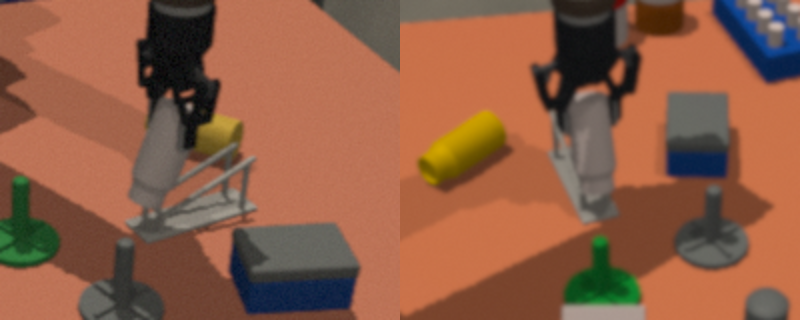

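>>> play_rows([
  [[-0.15,-0.8,0],0,5],
  [[-0.2,-1.6,0],0,5],
  [[-0.2,-2.4,0],0,5],
  [[-0.2,-3.2,0],0,5],
  [[-0.1,-4.1,0],0,5],
  [[-0.1,-4.1,0],0,5],
], squeeze=20)

```text
time: 5.63
ee_pos: [0.4669, 0.2019, 0.1218]
tcp_rot: [18.5, 89.9, 29.3]
wrist_force: [-0.3, 1.5, 7.1]
opening: 0.0561
```

```bash
python3 look.py e3
```

```text
tcp [0.4669 0.2019 0.1218] jaw yaw 10.8 ycam yaw 100.8 | shift cm [ 5.39 12.23 -0.1 ] len 13.4 turn -0.7 (mod 180) q [ 23.4  -1.5  -8.7  82.8   0.  102.6] t 5.63 open 0.0561 F [-0.3  1.5  7.1]
```

View pics/e3.png

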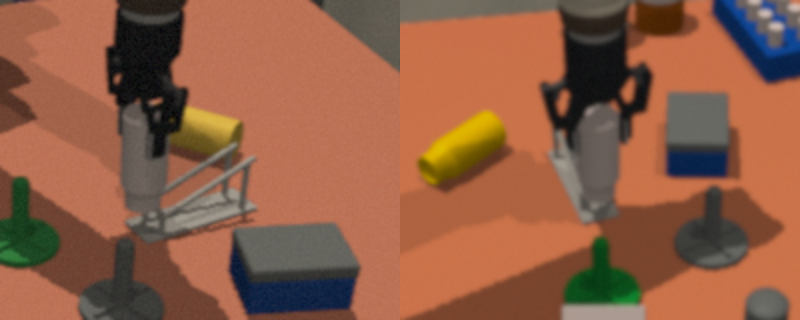

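>>> play_rows([
  [[-0.5,0,0],0,5],
  [[-1.5,0,0],0,5],
  [[-3,0,0],0,5],
  [[-5,0,0],0,5],
  [[-7,0,0],0,5],
  [[-8.5,0,0],0,5],
  [[-9,0,0],0,5],
  [[-9,0,0],0,5],
  [[-9,0,0],0,5],
], squeeze=25)

```text
time: 6.48
ee_pos: [0.4663, 0.2024, 0.2107]
tcp_rot: [-151.8, 90.0, -140.9]
wrist_force: [0.5, 0.1, -2.0]
opening: 0.0568
```

```bash
python3 look.py e4; cat > bax.py <<'E'
from h import *
from scipy.optimize import least_squares
np.set_printoptions(precision=4,suppress=True)
ee=np.array(bot.get_obs()['ee_pos'])
allP=[]
for n in('scene','side'):
    p,c=cloud(n); q=c-ee
    m=(np.hypot(q[...,0],q[...,1])<.06)&(q[...,2]<-.003)&(q[...,2]>-.13)&(p.min(2)>60)&((p.max(2).astype(int)-p.min(2))<60)
    P=c[m]; 
    def res(t,P,r=.028):
        d=np.array([t[2],t[3],-1]); d/=np.linalg.norm(d); w=P-np.array([t[0],t[1],ee[2]-.03]); return np.linalg.norm(w-np.outer(w@d,d),axis=1)-r
    t=np.array([ee[0],ee[1],0,0])
    for k in range(5):
        B=P[(abs(res(t,P))<.005)]; B=B[B[:,2]>P[:,2].min()+.035]; t=least_squares(res,t,args=(B,),loss='soft_l1',f_scale=.001).x
    print(n,len(P),len(B),'axis at tcp-30mm rel tcp mm',(t[:2]-ee[:2])*1e3,'slope deg',np.degrees(t[2:]),'zmin',np.percentile(P[:,2],[.3,1,3]))
    dz=.1; print('  mouth rel tcp mm',((t[:2]-ee[:2])+t[2:]*(.106-.019+.0-.03))*1e3)
E
python3 bax.py
```

```text
tcp [0.4663 0.2024 0.2107] jaw yaw 10.8 ycam yaw 100.8 | shift cm [14.26 12.18 -0.02] len 18.8 turn -0.7 (mod 180) q [ 23.5  -1.1   1.6  92.7  -0.  102.6] t 6.48 open 0.0568 F [ 0.5  0.1 -2. ]
scene 588 376 axis at tcp-30mm rel tcp mm [-1.2965  8.8298] slope deg [-1.375  1.127] zmin [0.1316 0.1329 0.1348]
  mouth rel tcp mm [-2.6644  9.951 ]
side 448 295 axis at tcp-30mm rel tcp mm [-5.5885  7.859 ] slope deg [-1.5357  1.4565] zmin [0.1311 0.1335 0.1358]
  mouth rel tcp mm [-7.1162  9.3079]
```

View pics/e4.png

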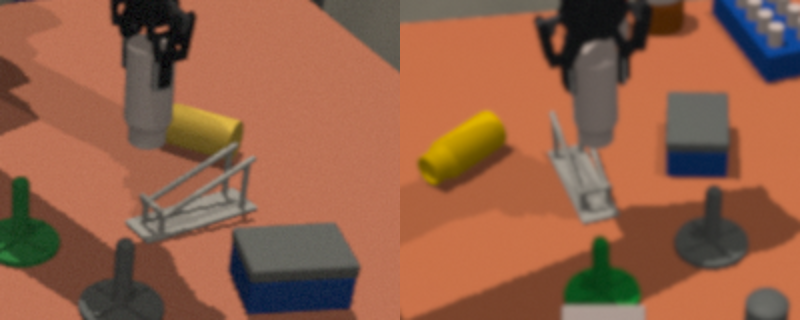

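The bottle hangs within about 2° of vertical. Both cameras put the TCP for a centred mouth at (0.604, 0.1264).

```bash
python3 - <<'E'
from h import *
to([0.6041,0.1264,0.218],11.5)
E
```

```text
tcp [0.466  0.2022 0.21  ] jaw yaw 10.8 ycam yaw 100.8 | shift cm [ -0.82 -10.05  12.14] len 15.8 turn -0.7 (mod 180) q [ 23.5  -1.1   1.5  92.7  -0.  102.6] t 6.58 open 0.0564 F [-0.4 -0.2 -0.9]
```

>>> play_rows([
  [[-0.8,-1,1.2],0,5],
  [[-0.8,-2.5,3],0,5],
  [[-0.8,-4,5],0,5],
  [[-0.8,-6,7.2],0,5],
  [[-0.8,-8,9.6],0,5],
  [[-0.8,-9.4,11.4],0,5],
  [[-0.8,-10,12.1],0,5],
  [[-0.8,-10,12.1],0,5],
  [[-0.8,-10,12.1],0,5],
  [[-0.8,-10,12.1],0,5],
], squeeze=25)

```text
time: 7.42
ee_pos: [0.6031, 0.1274, 0.2191]
tcp_rot: [167.9, 89.9, 178.7]
wrist_force: [0.7, -0.2, -2.0]
opening: 0.0563
```

```bash
cat > look2.py <<'E'
from h import *
import sys
n=sys.argv[1]
p,d=cam('side'); a=cv2.resize(p[130:270,280:450],None,fx=2.35,fy=2.35)
p,d=cam('scene'); b=cv2.resize(p[170:310,320:490],None,fx=2.35,fy=2.35)
cv2.imwrite('pics/%s.png'%n,np.hstack([b,a]))
E
python3 look2.py f1; python3 bax.py; python3 - <<'E'
from h import *
to([0.6041,0.1264,0.218],11.5)
E
```

```text
scene 715 696 axis at tcp-30mm rel tcp mm [-2.5051  8.8893] slope deg [-7.0535  2.8954] zmin [0.1388 0.1411 0.144 ]
  mouth rel tcp mm [-9.5222 11.7698]
side 501 474 axis at tcp-30mm rel tcp mm [-5.1746  8.3372] slope deg [2.3518 7.3342] zmin [0.0964 0.1404 0.1429]
  mouth rel tcp mm [-2.8349 15.6336]
tcp [0.6031 0.1277 0.2196] jaw yaw 10.9 ycam yaw 100.9 | shift cm [ 0.16 -0.14  0.07] len 0.2 turn -0.6 (mod 180) q [11.9 14.2 19.2 95.   0.  91.1] t 7.52 open 0.0565 F [-0.6 -0.1 -1.1]
```

View pics/f1.png

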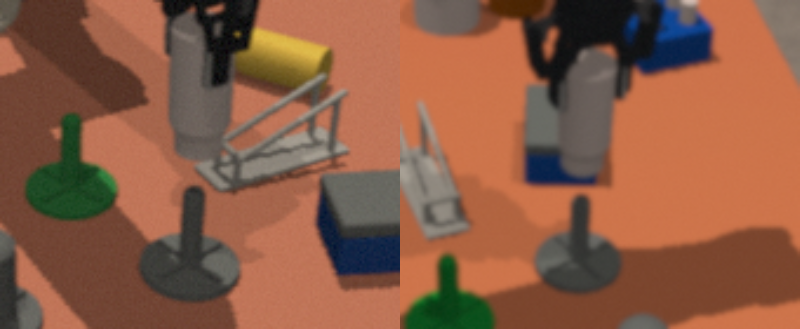

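```bash
sed -i 's/-.13)&(p.min(2)>60)/-.085)\&(p.min(2)>75)/; s/P\[:,2\].min()+.035/ee[2]-.05/' bax.py; python3 bax.py
```

```text
scene 685 503 axis at tcp-30mm rel tcp mm [-1.4798  8.594 ] slope deg [-1.2351  1.4839] zmin [0.1397 0.1413 0.1442]
  mouth rel tcp mm [-2.7086 10.0702]
side 473 356 axis at tcp-30mm rel tcp mm [-5.6553  7.2436] slope deg [-0.1619  0.7848] zmin [0.1421 0.1429 0.1458]
  mouth rel tcp mm [-5.8163  8.0243]
```

Tilt about 1–2°, and the TCP (0.6031, 0.1275) is within 1 mm of the target from both views. Lowering.

>>> play_rows([
  [[1,0,0],0,5],
  [[2,0,0],0,5],
  [[3,0,0],0,5],
  [[4,0,0],0,5],
  [[5,0,0],0,5],
  [[6,0,0],0,5],
  [[6.5,0,0],0,5],
  [[6.5,0,0],0,5],
])

```text
time: 8.18
ee_pos: [0.6033, 0.1268, 0.1524]
tcp_rot: [-178.1, 89.9, -167.3]
wrist_force: [-0.3, -0.3, -0.9]
opening: 0.0561
```

```bash
python3 look2.py f2; python3 bax.py; python3 - <<'E'
from h import *
to([0.6035,0.127,0.1],11.5)
E
```

```text
scene 625 459 axis at tcp-30mm rel tcp mm [-1.8054  8.5569] slope deg [-1.1731  2.1986] zmin [0.0747 0.0762 0.0782]
  mouth rel tcp mm [-2.9724 10.7441]
side 419 307 axis at tcp-30mm rel tcp mm [-6.1613  7.6038] slope deg [-0.164   1.0351] zmin [0.0762 0.0773 0.0788]
  mouth rel tcp mm [-6.3245  8.6335]
tcp [0.604  0.1269 0.1543] jaw yaw 10.8 ycam yaw 100.8 | shift cm [ 5.43  0.02 -0.04] len 5.4 turn -0.7 (mod 180) q [11.9 13.4 11.1 87.7  0.  91. ] t 8.28 open 0.0564 F [ 0.8  0.4 -1.2]
```

View pics/f2.png

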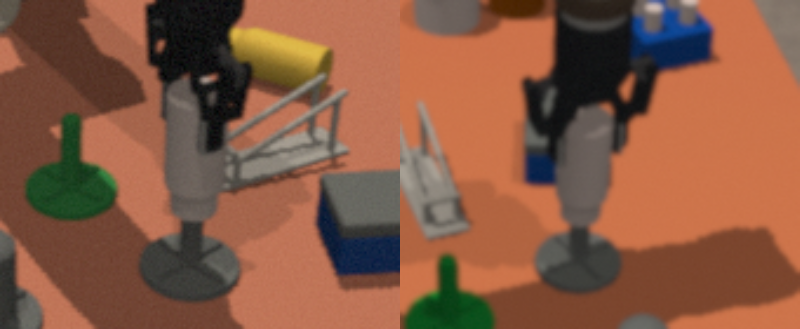

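The rim is below the tip, with the peg inside and no side force. I'll keep lowering, gently near the ribs.

>>> play_rows([
  [[1,0,0],0,5],
  [[2,0,0],0,5],
  [[3,0,0],0,5],
  [[3.8,0,0],0,5],
  [[4.4,0,0],0,5],
  [[4.7,0,0],0,5],
  [[5,0,0],0,5],
  [[5,0,0],0,5],
  [[5,0,0],0,5],
])

```text
time: 9.03
ee_pos: [0.6041, 0.127, 0.1045]
tcp_rot: [4.5, 90.0, 15.3]
wrist_force: [0.3, -0.5, -1.0]
opening: 0.0563
```

>>> play_rows([
  [[0.2,0,0],0,5],
  [[0.4,0,0],0,5],
  [[0.6,0,0],0,5],
  [[0.6,0,0],0,5],
])

```text
time: 9.37
ee_pos: [0.6038, 0.1269, 0.0978]
tcp_rot: [-176.0, 90.0, -165.1]
wrist_force: [0.6, 0.3, -0.9]
opening: 0.0566
```

>>> play_rows([
  [[0.2,0,0],0,5],
  [[0.4,0,0],0,5],
  [[0.4,0,0],0,5],
])

```text
time: 9.62
ee_pos: [0.6041, 0.1271, 0.0951]
tcp_rot: [17.2, 89.9, 28.0]
wrist_force: [-2.1, 0.2, 4.8]
opening: 0.0563
```

```bash
python3 look2.py f3; python3 bax.py
```

```text
scene 613 414 axis at tcp-30mm rel tcp mm [-1.2948  8.6168] slope deg [-0.357   1.9826] zmin [0.0102 0.0104 0.0107]
  mouth rel tcp mm [-1.6499 10.5891]
side 428 283 axis at tcp-30mm rel tcp mm [-6.1034  7.6754] slope deg [-0.6353  1.6887] zmin [0.0103 0.0107 0.0111]
  mouth rel tcp mm [-6.7354  9.3554]
```

View pics/f3.png

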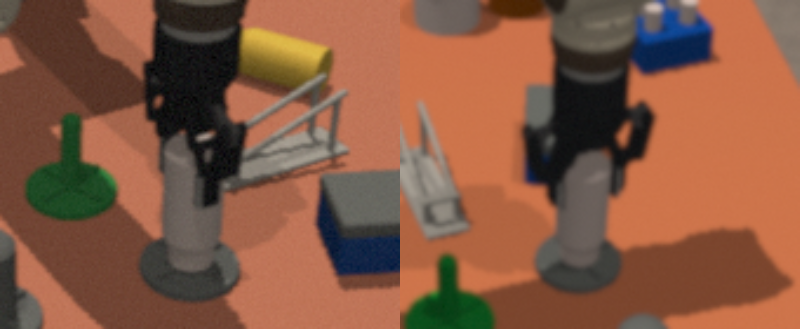

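Contact: vertical force rose from -1 to +4.8 N and the rim is on the foot. One more millimetre, then open and lift.

>>> play_rows([
  [[0.1,0,0],0,5],
  [[0.1,0,0],0,5],
  [[0.1,0,0],0,5.8],
  [[0.1,0,0],0,6.2],
  [[0.1,0,0],0,7],
  [[0.1,0,0],0,8],
  [[0.1,0,0],0,8.5],
  [[0.1,0,0],0,8.5],
  [[-2,0,0],0,8.5],
  [[-4,0,0],0,8.5],
  [[-8,0,0],0,8.5],
  [[-12,0,0],0,8.5],
])

```text
time: 10.72
ee_pos: [0.6031, 0.1267, 0.2144]
tcp_rot: [-178.5, 89.8, -167.7]
wrist_force: [1.8, -1.2, 0.1]
opening: 0.0849
```

```bash
python3 look2.py f4;python3 - <<'E'
from h import *
from scipy.optimize import least_squares
np.set_printoptions(precision=4,suppress=True)
for n in('scene','side'):
    p,c=cloud(n); m=(np.hypot(c[...,0]-.6,c[...,1]-.136)<.045)&(c[...,2]>.05)&(c[...,2]<.17)&(p.min(2)>70)
    P=c[m]; B=P[(P[:,2]<.13)]
    def res(t): 
        d=np.array([t[2],t[3],1]); d/=np.linalg.norm(d); w=B-[t[0],t[1],.016]; return np.linalg.norm(w-np.outer(w@d,d),axis=1)-.028
    t=least_squares(res,[.6,.136,0,0],loss='soft_l1',f_scale=.001).x
    print(n,len(P),'mouth xy',t[:2],'tilt deg',np.degrees(t[2:]),'top z',np.median(np.sort(P[:,2])[-40:]))
to([.3,-.1,.25])
E
```

```text
scene 1206 mouth xy [0.6031 0.1377] tilt deg [-0.0956  0.0556] top z 0.14349933064532633
side 875 mouth xy [0.5983 0.1371] tilt deg [ 0.1662 -0.2576] top z 0.14353286384529096
tcp [0.6058 0.1273 0.2217] jaw yaw 10.8 ycam yaw 100.8 | shift cm [ -3.17 -16.58 -34.27] len 38.2 q [11.9 14.  19.2 94.7 -0.  91. ] t 10.82 open 0.0850 F [0.6 0.2 0. ]
```

View pics/f4.png

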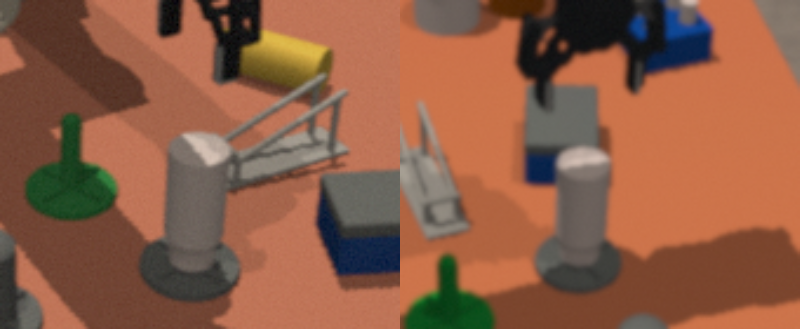

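The bottle is home: tilt under 0.5°, base top at 0.1435 (0.141 expected), and the mouth about 2 mm from the peg axis in both views. Now the plate.

```bash
python3 - <<'E'
from h import *
to([.42,-.085,.27],81)
E
```

```text
tcp [0.6058 0.1273 0.2217] jaw yaw 10.8 ycam yaw 100.8 | shift cm [ -5.05 -17.36 -22.19] len 28.6 turn -70.2 (mod 180) q [11.9 14.  19.2 94.7 -0.  91. ] t 10.82 open 0.0850 F [0.6 0.2 0. ]
```

>>> play_rows([
  [[-3,-2,-2],0,8.5],
  [[-5,-5,-6],-10,8.5],
  [[-5,-8,-10],-20,8.5],
  [[-5,-11,-14],-30,8.5],
  [[-5,-14,-18],-40,8.5],
  [[-5,-17.4,-22.2],-50,8.5],
  [[-5,-17.4,-22.2],-60,8.5],
  [[-5,-17.4,-22.2],-70,8.5],
  [[-5,-17.4,-22.2],-70,8.5],
  [[-5,-17.4,-22.2],-70,8.5],
  [[-5,-17.4,-22.2],-70,8.5],
  [[-5,-17.4,-22.2],-70,8.5],
])

```text
time: 11.82
ee_pos: [0.4185, -0.0859, 0.2644]
tcp_rot: [-91.9, 90.0, -10.8]
wrist_force: [-0.6, 0.1, -0.0]
opening: 0.0851
```

```bash
python3 - <<'E'
from h import *
p,d=cam('wrist'); cv2.imwrite('pics/g.png',p)
to([.42,-.085,.27],81)
E
```

```text
tcp [ 0.4186 -0.0858  0.2644] jaw yaw 80.7 ycam yaw 170.7 | shift cm [-0.56 -0.13  0.1 ] len 0.6 turn -0.3 (mod 180) q [-11.6 -10.8  -1.3  99.5  -0.   -2.3] t 11.87 open 0.0848 F [ 0.5  0.5 -0.7]
```

View pics/g.png

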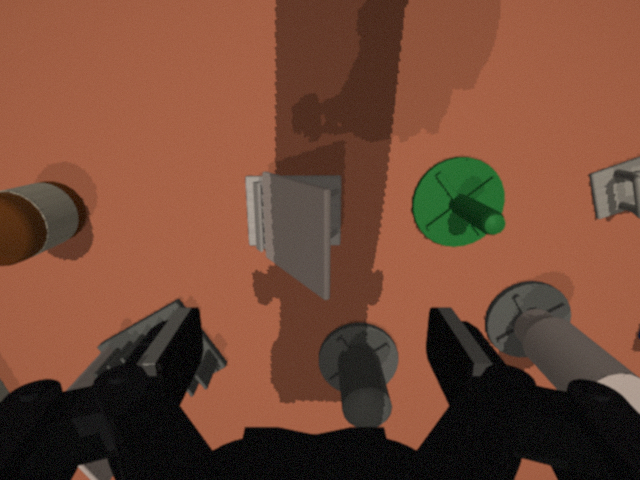

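The plate is seen nearly edge-on, its upper edge from (325,187) to (325,298) and its lower edge near column 262. The rack is at the lower left behind the finger. I'll refine the plate.

```bash
cat > platew.py <<'E'
from h import *
np.set_printoptions(precision=4,suppress=True)
p,c=cloud('wrist')
m=np.zeros((480,640),bool); m[165:305,258:335]=1
m&=(c[...,2]>.02)&(c[...,2]<.14)
P=c[m]; print(len(P))
rng=np.random.default_rng(0);best=None
for k in range(400):
    a=P[rng.choice(len(P),3,replace=False)]; n=np.cross(a[1]-a[0],a[2]-a[0]); n/=np.linalg.norm(n)+1e-12
    w=abs((P-a[0])@n)<.001
    if best is None or w.sum()>best.sum(): best=w
Q=P[best]; c0=Q.mean(0); n=np.linalg.svd(Q-c0,full_matrices=False)[2][2]; n*=np.sign(n[2])
up=np.array([0,0,1])-n*n[2]; up/=np.linalg.norm(up); s=np.cross(up,n)
print('n',n,'lean',np.degrees(np.arcsin(n[2])),'yaw',np.degrees(np.arctan2(n[1],n[0])),len(Q))
a=(Q-c0)@s;b=(Q-c0)@up; A=np.percentile(a,[.5,99.5]);B=np.percentile(b,[.5,99.5]);print(A,np.ptp(A),B,np.ptp(B))
cen=c0+s*A.mean()+up*(B[1]-.06)-n*.003; print('centre',cen,'top',cen+up*.06,'bottom',cen-up*.06)
E
python3 platew.py
```

```text
7088
n [-0.1296 -0.856   0.5004] lean 30.02644935429768 yaw -98.60664752532564 6091
[-0.0421  0.0456] 0.0876652123160169 [-0.0693  0.0513] 0.12057732445140158
centre [ 0.4332 -0.1076  0.0738] top [ 0.4377 -0.0779  0.1258] bottom [ 0.4287 -0.1372  0.0219]
```

```bash
python3 - <<'E'
from h import *
T=np.array([.4377,-.0779,.1258]);h=np.array([.1497,.9887,0])
g=T-h*.005; g[2]=.094; to(g,81.4)
E
```

```text
tcp [ 0.4186 -0.0858  0.2644] jaw yaw 80.7 ycam yaw 170.7 | shift cm [17.04 -1.76  0.59] len 17.1 turn -0.7 (mod 180) q [-11.6 -10.8  -1.3  99.5  -0.   -2.3] t 11.87 open 0.0848 F [ 0.5  0.5 -0.7]
```

>>> play_rows([
  [[2,-1.8,0.6],-1,8.5],
  [[5,-1.8,0.6],-1,8.5],
  [[8,-1.8,0.6],-1,8.5],
  [[11,-1.8,0.6],-1,8.5],
  [[13.5,-1.8,0.6],-1,8.5],
  [[15.5,-1.8,0.6],-1,8.5],
  [[16.6,-1.8,0.6],-1,8.5],
  [[17,-1.8,0.6],-1,8.5],
  [[17,-1.8,0.6],-1,8.5],
  [[17,-1.8,0.6],-1,8.5],
])

```text
time: 12.7
ee_pos: [0.4379, -0.0827, 0.0954]
tcp_rot: [-92.3, 89.9, -10.6]
wrist_force: [0.4, 0.0, 0.4]
opening: 0.085
```

```bash
cat > look3.py <<'E'
from h import *
import sys
n=sys.argv[1]
p,d=cam('side'); a=cv2.resize(p[220:360,220:390],None,fx=2.35,fy=2.35)
p,d=cam('scene'); b=cv2.resize(p[160:300,200:370],None,fx=2.35,fy=2.35)
cv2.imwrite('pics/%s.png'%n,np.hstack([b,a]))
T=np.array([.4377,-.0779,.1258]);h=np.array([.1497,.9887,0])
g=T-h*.060; g[2]=.102; to(g,81.4)
E
python3 look3.py h1
```

```text
tcp [ 0.4381 -0.0828  0.0957] jaw yaw 81.8 ycam yaw 171.8 | shift cm [-0.63  0.15 -5.52] len 5.6 turn 0.4 (mod 180) q [-10.7 -10.  -19.3  80.5  -0.   -2.5] t 12.80 open 0.0849 F [0.6 0.1 0.1]
```

View pics/h1.png

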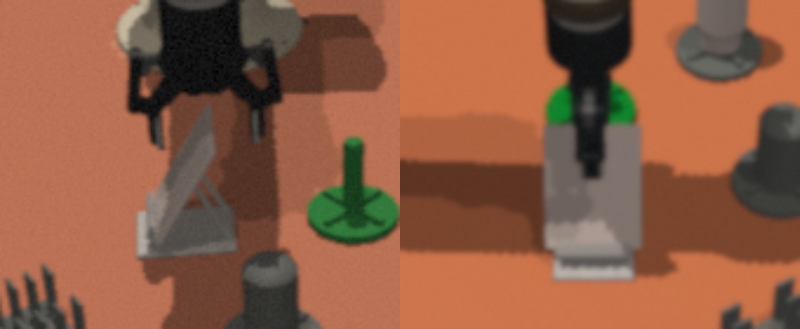

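The fingers straddle the overhanging upper edge. Next I'll close partway and sweep toward the lower edge so the plate comes upright on its ledge.

>>> play_rows([
  [[0,0,-0.2],0,7.5],
  [[0,0,-0.5],0,6],
  [[0,0,-0.9],0,5],
  [[0,0,-0.9],0,4],
  [[0,0,-0.9],0,4],
  [[0,0,-1.4],0,4],
  [[-0.2,0,-2],0,4],
  [[-0.3,0,-2.6],0,4],
  [[-0.4,0,-3.1],0,4],
  [[-0.5,0.1,-3.7],0,3.7],
  [[-0.6,0.1,-4.2],0,3.4],
  [[-0.6,0.1,-4.2],0,3.4],
])

```text
time: 13.8
ee_pos: [0.4303, -0.125, 0.1005]
tcp_rot: [-138.0, 90.0, -56.2]
wrist_force: [0.3, 0.3, 0.1]
opening: 0.0339
```

```bash
python3 look3.py h2
```

```text
tcp [ 0.4303 -0.1243  0.1003] jaw yaw 81.8 ycam yaw 171.8 | shift cm [-0.17 -0.02 -1.3 ] len 1.3 turn 0.4 (mod 180) q [-16.1  -9.6 -18.5  81.1   0.   -7.9] t 13.90 open 0.0345 F [-0.2 -0.7  0. ]
```

View pics/h2.png

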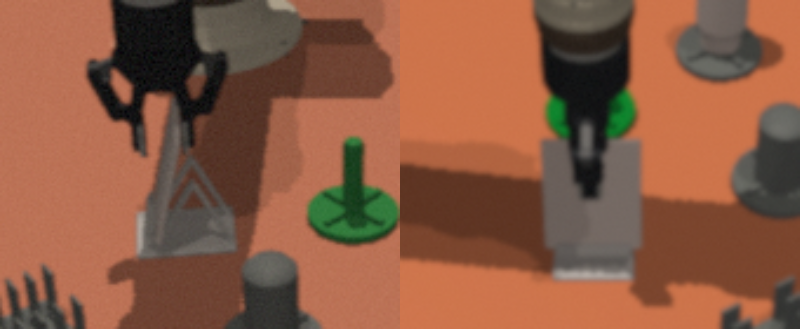

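Tilting as planned, about 12° left. Now I'll finish the sweep and close.

>>> play_rows([
  [[-0.1,0,-0.5],0,3.2],
  [[-0.1,0,-1],0,2.8],
  [[-0.2,0,-1.4],0,2.4],
  [[-0.2,0,-1.5],0,2],
  [[-0.2,0,-1.5],0,1.5],
  [[-0.2,0,-1.4],0,1],
  [[-0.2,0,-1.3],0,0.4],
  [[-0.2,0,-1.3],0,0],
  [[-0.2,0,-1.3],0,0],
  [[-0.2,0,-1.3],0,0],
], squeeze=30)

```text
time: 14.73
ee_pos: [0.4286, -0.1367, 0.1023]
tcp_rot: [-1.8, 90.0, 80.1]
wrist_force: [-0.4, 1.1, 0.5]
opening: 0.0056
```

```bash
python3 look3.py h3
```

```text
tcp [ 0.4286 -0.1368  0.1023] jaw yaw 81.8 ycam yaw 171.8 | shift cm [ 0.03 -0.02 -0.04] len 0.1 turn 0.4 (mod 180) q [-17.7  -9.4 -18.1  81.3   0.   -9.6] t 14.83 open 0.0057 F [0.9 1.1 0.9]
```

View pics/h3.png

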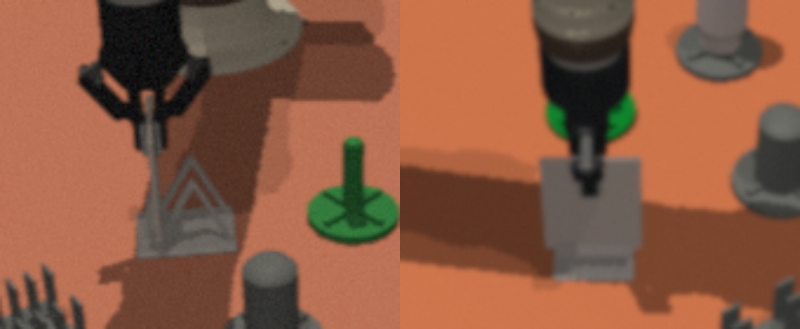

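Gripped upright at 5.7 mm opening. Lifting clear.

>>> play_rows([
  [[-0.5,0,0],0,0],
  [[-1.5,0,0],0,0],
  [[-3,0,0],0,0],
  [[-5,0,0],0,0],
  [[-7,0,0],0,0],
  [[-9,0,0],0,0],
  [[-10,0,0],0,0],
  [[-10,0,0],0,0],
  [[-10,0,0],0,0],
], squeeze=40)

```text
time: 15.58
ee_pos: [0.4288, -0.137, 0.2024]
tcp_rot: [-106.0, 90.0, -24.1]
wrist_force: [1.0, -0.3, -1.5]
opening: 0.0051
```

```bash
python3 look3.py h4; python3 - <<'E'
from h import *
p,d=cam('wrist'); cv2.imwrite('pics/h4w.png',p)
to([.5697,-.2701,.202],112.5)
np.set_printoptions(precision=4,suppress=True)
from scipy.spatial import cKDTree
# rack tab geometry: scene/side clouds, tab tops z 0.05-0.066
for n in('scene','side'):
    p,c=cloud(n)
    m=(abs(c[...,0]-.58)<.09)&(abs(c[...,1]+.295)<.08)&(c[...,2]>.03)&(c[...,2]<.068)&(p.max(2)<140)
    P=c[m][:,:2]-[.58,-.295]
    best=[]
    for a in np.radians(np.arange(106,120,.5)):
        u=P@[np.cos(a),np.sin(a)]; hh,_=np.histogram(u,np.arange(-.07,.07,.001)); best.append((np.sum(hh.astype(float)**2),np.degrees(a)))
    a=max(best)[1]; ar=np.radians(a); u=P@[np.cos(ar),np.sin(ar)]; v=P@[-np.sin(ar),np.cos(ar)]
    # phase of 18mm pitch
    ph=np.angle(np.mean(np.exp(2j*np.pi*u/.018)))/(2*np.pi)*18
    print(n,len(P),'yaw',a,'phase mm (tabs expected at 0 mod 18)',ph,'u',np.percentile(u,[1,99]),'v',np.percentile(v,[1,99]))
    print(np.histogram(u,np.arange(-.07,.072,.002))[0])
E
```

```text
tcp [ 0.4282 -0.1368  0.2012] jaw yaw 81.8 ycam yaw 171.8 | shift cm [ 9.92 -0.07 -0.03] len 9.9 turn 0.4 (mod 180) q [-17.7  -9.2  -7.   92.3  -0.   -9.6] t 15.68 open 0.0053 F [-0.5  0.1 -0.6]
tcp [ 0.4281 -0.1368  0.2011] jaw yaw 81.8 ycam yaw 171.8 | shift cm [ -0.13 -15.91 -11.18] len 19.4 turn -30.7 (mod 180) q [-17.7  -9.2  -7.   92.3  -0.   -9.6] t 15.73 open 0.0053 F [1.1 0.5 0.3]
scene 944 yaw 111.5 phase mm (tabs expected at 0 mod 18) 0.5737226414709934 u [-0.055   0.0551] v [-0.0475  0.0347]
[  0   0   0   0   0   0   0  57  51  20   1 117  44  14   9   1  16  14
   9   0   0   0   0   0   0  45  37  16   1   0   0   0   0   0  64  46
  10   1   0   0   0   0   1  68  44  13   0   0   0   0   0   0  66  49
  10   1   0   0   0   0   0  69  47   3   0   0   0   0   0   0]
side 1163 yaw 111.5 phase mm (tabs expected at 0 mod 18) 1.1883796812460439 u [-0.0551  0.0563] v [-0.0358  0.0464]
[  0   0   0   0   0   0   1  61 102  19   5 115 161  13   2   0   0   0
   1   0   0   0   0   0   1  15  39   8   1   0   0   0   0   2  35  53
  14   2   0   0   0   0   4  58  82  29   4   0   0   0   0   1  55  92
  24   2   0   0   0   0   2  67  75  16   2   0   0   0   0   0]
```

View pics/h4.png

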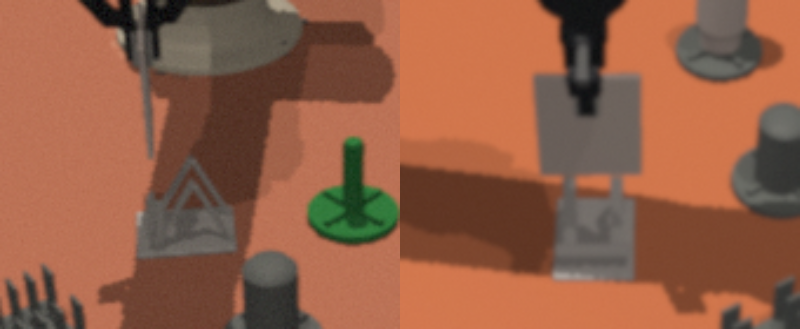

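View pics/h4w.png

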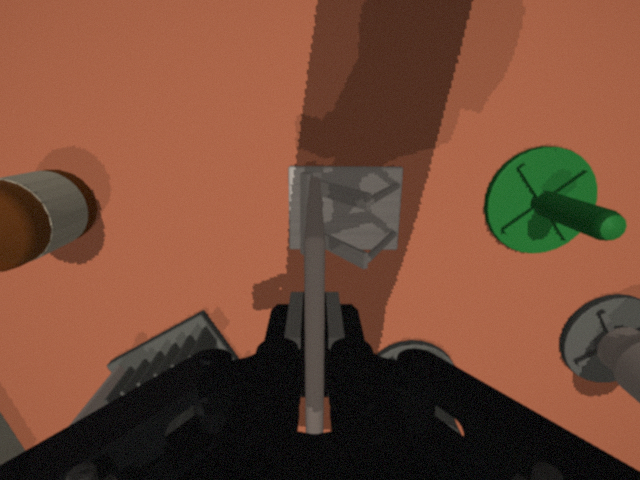

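Plate is held vertical and straight in the jaws. The tab rows come out at yaw 111.5° with the 18 mm pitch about 1 mm off my assumed centre in both views. Moving over the slot at x = +27.

```bash
python3 - <<'E'
from h import *
to([.5697,-.2691,.202],111.8)
E
```

```text
tcp [ 0.4281 -0.1368  0.2011] jaw yaw 81.8 ycam yaw 171.8 | shift cm [ -0.13 -15.89 -11.08] len 19.4 turn -30.0 (mod 180) q [-17.7  -9.2  -7.   92.3  -0.   -9.6] t 15.73 open 0.0053 F [1.1 0.5 0.3]
```

>>> play_rows([
  [[0,-1,-0.7],-2,0],
  [[0,-3,-2],-6,0],
  [[0,-5.5,-4],-11,0],
  [[0,-8,-5.5],-16,0],
  [[0,-10.5,-7.3],-21,0],
  [[0,-13,-9],-26,0],
  [[0,-15,-10.4],-30,0],
  [[0,-15.9,-11.1],-30,0],
  [[0,-15.9,-11.1],-30,0],
  [[0,-15.9,-11.1],-30,0],
  [[0,-15.9,-11.1],-30,0],
])

```text
time: 16.65
ee_pos: [0.5695, -0.2688, 0.2017]
tcp_rot: [40.3, 89.9, 152.1]
wrist_force: [-0.7, 0.2, 0.2]
opening: 0.0055
```

```bash
cat > rk.py <<'E'
from h import *
import sys
np.set_printoptions(precision=4,suppress=True)
n0=sys.argv[1]; im=[]
ee=np.array(bot.get_obs()['ee_pos'])
ar=np.radians(111.5); U=np.array([np.cos(ar),np.sin(ar)]); V=np.array([-U[1],U[0]])
for n in('scene','side'):
    p,d=cam(n); p,c=cloud(n)
    b=(p[230:350,130:260] if n=='scene' else p[270:410,330:460]); im.append(cv2.resize(b,(390,390)))
    q=c-ee; u=q[...,:2]@U; v=q[...,:2]@V
    m=(abs(u)<.02)&(abs(v)<.06)&(q[...,2]<-.022)&(q[...,2]>-.075)&(p.min(2)>60)
    P=c[m]; c0=np.median(P,0); w=abs(P[:,:2]@U-np.median(P[:,:2]@U))<.006; P=P[w]
    c0=P.mean(0); nn=np.linalg.svd(P-c0,full_matrices=False)[2][2]; nn*=np.sign(nn[:2]@U)
    ref=c0[:2]-[.58,-.295]; vv=(P[:,:2]-[.58,-.295])@V
    print(n,len(P),'face normal yaw',np.degrees(np.arctan2(nn[1],nn[0])),'tilt',np.degrees(np.arcsin(nn[2])),'u at c0 mm',1e3*ref@U,'z',c0[2],'v ext',np.percentile(vv,[1,99])*1e3)
cv2.imwrite('pics/%s.png'%n0,np.hstack(im))
to([.5697,-.2691,.1],111.8)
E
python3 rk.py i1
```

```text
scene 410 face normal yaw 112.71142711554967 tilt -0.04772120023871679 u at c0 mm 26.69997183189036 z 0.15370483667762952 v ext [-47.5517  40.6429]
side 685 face normal yaw 111.44074681328911 tilt 0.18032586706109066 u at c0 mm 26.843760792670174 z 0.15359601491424943 v ext [-39.7689  48.1673]
tcp [ 0.5696 -0.2687  0.2025] jaw yaw 111.8 ycam yaw -158.2 | shift cm [10.25  0.01 -0.04] len 10.3 turn 0.0 (mod 180) q [-25.3  15.8  19.3  93.5   0.  -47.1] t 16.75 open 0.0058 F [ 0.  -0.2 -0.7]
```

View pics/i1.png

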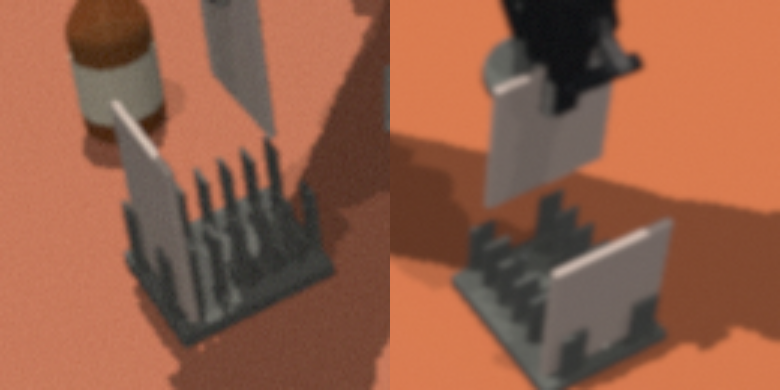

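The plate is 1 mm or less from the slot's middle in both views, tilt under 0.2° and centred along the slot. Lowering with a 1 mm correction.

>>> play_rows([
  [[1,0,-0.1],0,0],
  [[2.5,0,-0.1],0,0],
  [[4,0,-0.1],0,0],
  [[5,0,-0.1],0,0],
  [[5.8,0,-0.1],0,0],
  [[6.4,0,-0.1],0,0],
  [[7,0,-0.1],0,0],
  [[7.5,0,-0.1],0,0],
  [[7.5,0,-0.1],0,0],
  [[7.5,0,-0.1],0,0],
])

```text
time: 17.58
ee_pos: [0.5706, -0.2703, 0.1274]
tcp_rot: [-163.8, 90.0, -52.0]
wrist_force: [-0.3, -0.1, -0.7]
opening: 0.0052
```

```bash
python3 rk.py i2
```

```text
scene 380 face normal yaw 112.58789160399134 tilt -0.9135456524004314 u at c0 mm 24.60068941931881 z 0.07892044055232436 v ext [-48.3083  41.7389]
side 592 face normal yaw 111.59890250013149 tilt -0.7224880074116836 u at c0 mm 24.840037005018853 z 0.07945315311751441 v ext [-39.8424  48.1117]
tcp [ 0.5708 -0.2704  0.1278] jaw yaw 111.8 ycam yaw -158.2 | shift cm [2.78 0.05 0.17] len 2.8 turn 0.0 (mod 180) q [-25.4  15.4  10.5  85.1  -0.  -47.2] t 17.68 open 0.0056 F [-0.1  0.8 -1.1]
```

View pics/i2.png

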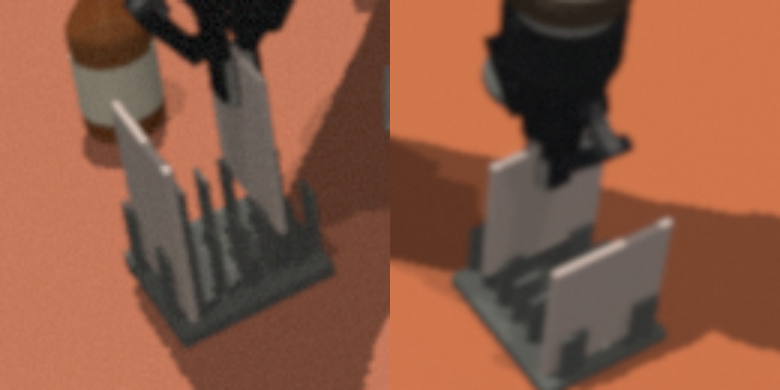

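>>> play_rows([
  [[0.5,0,0.1],0,0],
  [[1.2,0,0.1],0,0],
  [[1.9,0,0.1],0,0],
  [[2.4,0,0.1],0,0],
  [[2.8,0,0.1],0,0],
  [[3.1,0,0.1],0,0],
  [[3.3,0,0.1],0,0],
  [[3.4,0,0.1],0,0],
  [[3.4,0,0.1],0,0],
])

```text
time: 18.43
ee_pos: [0.5702, -0.2694, 0.0932]
tcp_rot: [16.9, 90.0, 128.8]
wrist_force: [0.2, -0.1, -1.3]
opening: 0.0057
```

>>> play_rows([
  [[0.1,0,0],0,0],
  [[0.2,0,0],0,0],
  [[0.2,0,0],0,0],
])

```text
time: 18.68
ee_pos: [0.5704, -0.2695, 0.0918]
tcp_rot: [-145.1, 89.9, -33.3]
wrist_force: [-0.9, -0.0, 2.7]
opening: 0.0051
```

Contact (+2.7 N): the plate is on the board. Release slowly and lift.

>>> play_rows([
  [[0.1,0,0],0,0.3],
  [[0.1,0,0],0,0.8],
  [[0.1,0,0],0,1.4],
  [[0,0,0],0,2],
  [[0,0,0],0,2.6],
  [[0,0,0],0,2.6],
  [[-1,0,0],0,2.6],
  [[-3,0,0],0,2.6],
  [[-6,0,0],0,2.6],
  [[-9,0,0],0,2.6],
  [[-12,0,0],0,2.6],
  [[-12,0,0],0,2.6],
])

```text
time: 19.68
ee_pos: [0.5715, -0.27, 0.2189]
tcp_rot: [-137.1, 89.5, -25.3]
wrist_force: [0.7, -0.9, 0.6]
opening: 0.0263
```

```bash
python3 - <<'E'
from h import *
np.set_printoptions(precision=4,suppress=True)
ar=np.radians(111.5); U=np.array([np.cos(ar),np.sin(ar)]); V=np.array([-U[1],U[0]]); im=[]
for n in('scene','side'):
    p,d=cam(n); p,c=cloud(n); im.append(p)
    q=c[...,:2]-[.58,-.295]; u=q@U; v=q@V
    for nm,u0 in(('plate',.027),('dry',-.045)):
        m=(abs(u-u0)<.012)&(abs(v)<.06)&(c[...,2]>.07)&(c[...,2]<.15)&(p.min(2)>60); P=c[m]
        c0=P.mean(0); nn=np.linalg.svd(P[P[:,2]<.125]-P[P[:,2]<.125].mean(0),full_matrices=False)[2][2]; nn*=np.sign(nn[:2]@U)
        print(n,nm,len(P),'u',np.median(u[m])*1e3,'v',np.percentile(v[m],[1,99])*1e3,'ztop',np.percentile(P[:,2],[97,99]),'yaw',np.degrees(np.arctan2(nn[1],nn[0])),'tilt',np.degrees(np.arcsin(nn[2])))
cv2.imwrite('pics/j.png',np.hstack([cv2.resize(im[0][160:380,130:430],(400,300)),cv2.resize(im[1][180:420,240:440],(360,300))]))
to([.5,-.2,.2])
E
```

```text
scene plate 513 u 24.932403277693645 v [-48.5168  41.514 ] ztop [0.1331 0.1341] yaw 112.69991414291131 tilt -0.04487923248017209
scene dry 474 u -46.155890545110296 v [-48.2806  40.2573] ztop [0.1333 0.1345] yaw 112.86416250384949 tilt -0.10330583831464595
side plate 818 u 25.24969225282854 v [-40.8599  48.0308] ztop [0.133  0.1341] yaw 111.60834818618811 tilt -0.2043453483282603
side dry 828 u -45.64996026754685 v [-41.2972  47.2515] ztop [0.1325 0.1335] yaw 111.46866075197717 tilt -0.01658213425506215
tcp [ 0.5708 -0.2696  0.2133] jaw yaw 111.8 ycam yaw -158.2 | shift cm [1.3  3.98 9.1 ] len 10.0 q [-25.3  16.   20.7  94.6   0.  -47.1] t 19.78 open 0.0261 F [-0.6 -1.   0.9]
```

View pics/j.png

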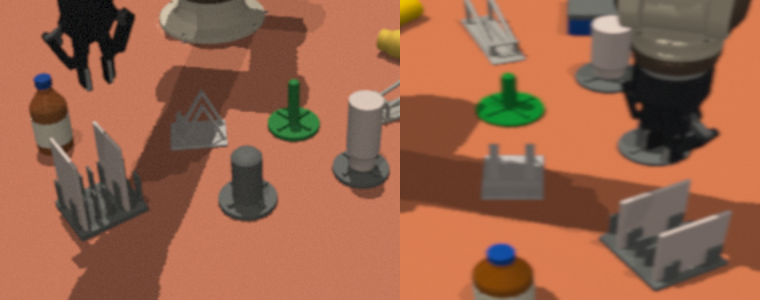

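Both are in place: the plate has the same top height, yaw and tilt as the other plate and stands 71 mm from it (72 expected for slot +27). The gripper is clear. Handing in.

```bash
python3 - <<'E'
from h import *
print(bot.job_done())
E
```

```text
the job is handed in; nothing more can be done
None
```

Both items are up to dry and released, and the job was handed in at about 20 s of robot time; no verdict came back.

- **Bottle:** It did not swing down by itself at the lightest grip. I levered it upright against the cradle's cross wire while it pivoted between the pads, then lowered it over the slim peg until it touched the ribs. The last check showed tilt under 0.5°, the mouth about 2 mm from the peg axis, and the base top at 143.5 mm (141 expected).
- **Plate:** I swept it upright on its ledge between the half-closed fingers, gripped it and lowered it into the slot at x = +27 mm until it touched the board. The last check showed tilt about 0.2°, yaw within about 1° of the slot line, and it stands centred along the slot. Its top is level with the other plate's, 71 mm away (72 expected).
- **Disagreement:** The scene and side cameras differed by about 4–5 mm in x throughout. I worked from positions relative to each camera, and on those they agreed to 1–2 mm.
- **Not measured:** I did not re-measure the reagent bottle or the tip box. The gripper never went near them, and the pictures show nothing disturbed.

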